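Lay the lever on the open side of the drip stand and spray it

TASK

The hinged splash flap of the two-sided drip stand lies over one of its two slopes: lay the steel lever with the eye on the slope that is open, flat on the sheet and pointing straight up the slope, eye end down and touching the ledge, setting it down without letting it fall. Then, with the lever let go, press the cap of the spray canister on that same side fully down and let it spring back up. Do not shift the flap, do not press the other canister's cap, and leave the other things on the bench where they are.

Things in the scene. Friction and masses are not known exactly. Their poses are not given: they have to be found in the camera images.
- lever: the steel lever, lying flat (mm): a bar 18 wide, 16 thick, with a round eye at one end, 125 long in all. The eye is a ring 34 across, bore 18, 18 thick, flush with the bar's underside. Origin on the underside at mid-length, near the centre of mass: grip the bar here across its width. x runs towards the eye (end at x = +63, rounded tail at -62), z up. 0.2 to 0.4 kg
- lever_eye (a point): the centre of the lever's eye, on its underside (46 mm from the origin, 17 mm from the eye's outer end)
- stand: the fixed stand (mm): two slopes back to back like a roof, ridge along its x at height 110. Origin on the bench under mid-ridge. A post (30 wide, at x = 92) carries an extraction head over the ridge: x -85 to 105, 50 either side, height 280 to 315 (spigot to 345): no room for an upright gripper over the slopes, come from the side square to the slope
- left_face: the left (+y) slope of the stand (mm): slotted sheet, 140 long, 150 wide, rising at 35 degrees to the ridge. Origin on its surface at the middle of its lower edge (30 above the bench), where a ledge 10 high and 5 thick stands up along the whole edge. x points straight up the slope, y along the ledge, z out of the surface
- right_face: the right (-y) slope of the stand (mm): slotted sheet, 140 long, 150 wide, rising at 35 degrees to the ridge. Origin on its surface at the middle of its lower edge (30 above the bench), where a ledge 10 high and 5 thick stands up along the whole edge. x points straight up the slope, y along the ledge, z out of the surface
- flap (a joint): angle (rad) of the splash flap, a steel sheet 140 x 146 mm hinged along the ridge 12 mm above it. 0 = straight up; about +2.18 = lying over the right (-y) slope, 10 mm above it, so the left slope is open; about -2.18 = lying over the left (+y) slope, so the right slope is open
- flap_edge (a point): the middle of the flap's free edge
- left_cap (a joint): how far the left canister's cap is pressed: 0 up, 0.006 m fully down. Its spring needs about 2 N to start and 7 N fully down
- right_cap (a joint): the same for the right canister's cap
- left_cap_top (a point): centre of the top of the left (+y) canister's white cap: 30 mm across, 160 mm above the bench when up. The canister is fixed upright on the bench beyond the stand, 62 mm across and 137 mm high, its nozzle towards the left slope
- right_cap_top (a point): the same for the right (-y) canister, whose nozzle points to the right slope
- strip: bystander: plain straight steel bar without an eye, 130 x 18 x 16 mm, lying beside the lever
- stick: bystander: white dressing stick, 150 x 25 x 25 mm
- jar: bystander: closed jar, 64 across, 65 mm high
- felt_wheel: bystander: spare polishing wheel lying flat, 150 across, 22 mm thick
- brush: bystander: brush lying on the bench
- driver: bystander: screwdriver lying on the bench
Mind the look-alikes: they are no part of the job. Leave any green look-alike of the lever alone.

How it is judged (in metres and radians):
On the way, in this order (a step that is already met when the one before it is completed fails the run):
1. the lever lies on the open slope, eye end down on the ledge, flat and straight, let go and at rest (((value of joint flap above 1.5 rad and x of lever_eye in the frame of left_face between 0.012 and 0.022 m and y of lever_eye in the frame of left_face between -0.045 and 0.045 m and z of lever in the frame of left_face between -0.003 and 0.005 m and angle between the z axis of lever and the z axis of left_face, either way round below 0.08 rad and angle between the x axis of lever and the x axis of left_face, either way round below 0.2 rad and contact force between the fingers and lever below 0.1 N and linear speed of lever below 0.02 m/s) or (value of joint flap below -1.5 rad and x of lever_eye in the frame of right_face between 0.012 and 0.022 m and y of lever_eye in the frame of right_face between -0.045 and 0.045 m and z of lever in the frame of right_face between -0.003 and 0.005 m and angle between the z axis of lever and the z axis of right_face, either way round below 0.08 rad and angle between the x axis of lever and the x axis of right_face, either way round below 0.2 rad and contact force between the fingers and lever below 0.1 N and linear speed of lever below 0.02 m/s))), for 0.2 s.
2. the cap of the canister on the open side is pressed down (4.5 mm or more) (((value of joint flap above 1.5 rad and value of joint left_cap above 0.0045 m) or (value of joint flap below -1.5 rad and value of joint right_cap above 0.0045 m))), for 0.02 s.
At the end, for the whole second after the job is handed in: The lever rests, let go, on the slope left open: flat on the sheet (5 mm, 0.08 rad), eye end at the ledge (eye centre 12 to 22 mm up from it, within 45 mm of its middle), pointing up the slope within 0.2 rad; the flap still covers the other slope; both caps are up (((value of joint flap above 1.5 rad and x of lever_eye in the frame of left_face between 0.012 and 0.022 m and y of lever_eye in the frame of left_face between -0.045 and 0.045 m and z of lever in the frame of left_face between -0.003 and 0.005 m and angle between the z axis of lever and the z axis of left_face, either way round below 0.08 rad and angle between the x axis of lever and the x axis of left_face, either way round below 0.2 rad and contact force between the fingers and lever below 0.1 N and linear speed of lever below 0.02 m/s and value of joint each of left_cap, right_cap below 0.0012 m) or (value of joint flap below -1.5 rad and x of lever_eye in the frame of right_face between 0.012 and 0.022 m and y of lever_eye in the frame of right_face between -0.045 and 0.045 m and z of lever in the frame of right_face between -0.003 and 0.005 m and angle between the z axis of lever and the z axis of right_face, either way round below 0.08 rad and angle between the x axis of lever and the x axis of right_face, either way round below 0.2 rad and contact force between the fingers and lever below 0.1 N and linear speed of lever below 0.02 m/s and value of joint each of left_cap, right_cap below 0.0012 m))); the robot touches nothing.
It fails at once if the lever falls or topples: unheld and moving faster than 0.5 m/s (contact force between the fingers and lever below 0.05 N and linear speed of lever above 0.5 m/s).
It fails at once if the other canister's cap (on the side covered by the flap) is pressed more than 3 mm ((value of joint flap above 1.5 rad and value of joint right_cap above 0.003 m) or (value of joint flap below -1.5 rad and value of joint left_cap above 0.003 m)).
It fails at once if the flap is shifted by more than 25 mm (distance of flap_edge from where it was at the start of the episode above 0.025 m).
It fails at once if a bystander is moved more than 30 mm (distance of any of strip, stick, jar, felt_wheel, brush, driver from where it was at the start of the episode above 0.03 m).
It also fails if it takes over 54 s, if anything falls off the work surface, if the arm or the gripper's body presses on something with over 40 N, if the wrist force passes 120 N, or if a joint passes its speed limit or range.

ROBOT

A 7-joint arm with a two-finger parallel gripper is mounted at the origin on the work surface. World frame = base frame: x ahead of the robot, y to its left, z up, the work surface at z = 0. Lengths are in m, angles in degrees, forces in N, time in s.
With the tool pointing down it reaches from about 0.425 to 0.875 m from the base axis. Payload 4.7 kg.
Tool frame: the origin (TCP) lies at the very end of the fingers, on their centre line; the grasp point (between the pads) lies 19 mm behind it; z points along the fingers, y is the line along which they close (so a half turn about z gives the same grasp; the last joint's range is limited). The gripper opens to 87 mm and grips with 3 to 60 N. Pads are 19 mm wide; open, the fingers measure 117 mm over their backs; the gripper's body (75 mm by 190 mm) begins 51 mm behind the grasp point.
Start: joints at [77.47, 18.392, -4.016, 83.108, 1.295, 78.541, -3.26], TCP at [0.15, -0.632, 0.223] pointing down, gripper open.
Joint ranges: [-163.93, 163.93], [-17.29, 119.83], [-79.2, 71.16], [3.27, 140.29], [-89.18, 269.18], [5.43, 117.66], [-154.24, 154.24]. Speed limits (degrees/s): [147.25, 147.25, 180, 180, 180, 180, 180].

INTERFACE

Orientations are given as [roll, pitch, yaw] about the fixed x, y, z axes, in that order (R = Rz(yaw) Ry(pitch) Rx(roll)).
In Python, from cell import get_obs, cams, ticket, finder gives the robot as it stands.
- The arm moves only by the shell command python3 -m creep 'ROWS' [FORCE]. ROWS is text: rows parted by semicolons, each of 5 numbers parted by spaces: the shift along the world's x, y, z in m, then the turn about the world's z in degrees, then the finger opening in m, from 0 to 0.087. A call has 1 to 8 rows; each row shifts and turns the commanded pose from where the row before left it; what a row does not reach is not made up. A row lasts 1/8 s, in which the tool goes at most 62.5 mm and 10.7 degrees, less where a joint would pass 70% of its speed; a pose out of reach is approached as far as the arm can. A call with a gripper value outside its range is refused whole. The fingers move at their own pace and stop on an object; FORCE is the grip in N (left out, the last holds). Time passes only in rows, so rows that do not move let the fingers close. It gives the time, the measured TCP pose, the force, the opening and the grip force at its end, in the units of the state.
- get_obs(): the state, without advancing time (a new reading comes with each control period).
- cams.read_camera(name): name is "side" or "top" or "wrist"; returns the picture (400x640x3 uint8, red, green, blue); there is no depth.
- cams.calibration(name): a dict with "fx", "fy", "cx", "cy" (pixels), "extrinsics" (4x4, takes a point from world to camera coordinates). Camera axes: x right, y down, z forward; pixel columns grow to the right and rows downward; lengths in m; the calibration is good to about 2 mm. The wrist camera is an equidistant fisheye: a pixel r from the principal point sees the ray r / f radians off the axis. A picture is of the moment at which its call begins: read the wrist's pose just before it. calibration takes no time and is no camera call; for the wrist camera it gives the pose at the moment of the call.
- ticket.sign_off(): hands the job in; it is judged then, once.
Trained networks look in the newest picture that a camera, given by its name, has taken for a name from the list of things; names that differ only in an ending like _2 or _b are one class to them, and where a whole thing is asked for, a point or a joint stands for the part that bears it (a point fixed in the world has none). Each returns a list of dicts, best first, with "p" (0 to 1); they miss things now and then, are a little off and sometimes report something else, mostly with a low value. They report only what shows in the picture. A call takes as long as a camera call. They do not tell look-alikes from the thing itself.
- finder.masks_of(name, camera): "mask" (400x640 bool, what is visible of it) and "xy" ([column, row] in pixels, amid what is visible of it).
- finder.tip_of(name, camera): "xy" ([column, row] in pixels: a listed point, or the origin of a listed thing).
The state is a dict: "time_s": time; "qpos": joint angles; "joint_velocities": joint speeds; "effort": joint torques, N m; "tool_pos": TCP position; "tool_rot": TCP orientation; "force": force on the tool from outside, world axes, zero at the start; "wrist_torque": the same for the moment, N m; "grip_width": finger opening in m; "grasp_force": force on a finger pad.
Only numpy, scipy, OpenCV 4.12 (cv2) and the standard library are available. Lean on these libraries where they do the work, as an engineer would, in place of code of your own. Each camera call takes 0.05 s, during which the arm holds its last target. There are 200 camera calls.

## Working session

There is one attempt and no reset: what is moved stays moved. The work goes in short steps, Python scripts to look and compute and a shell command to move; the robot and the scene stay as the last step left them, time stands still between calls to the robot, and variables do not carry over. Pictures are saved under pics/ and viewed, at most 10 in all, crops included, and the job is handed in when it is done.

```bash
mkdir -p pics; ls
cat > h.py <<'E'
import numpy as np,cv2
from cell import get_obs,cams,ticket,finder
def grab(n,f=None):
    im=cams.read_camera(n)
    if f: cv2.imwrite('pics/'+f,im[:,:,::-1])
    return im
def ray(n,xy):
    c=cams.calibration(n);E=np.array(c['extrinsics']);R=E[:3,:3];o=-R.T@E[:3,3]
    x=(xy[0]-c['cx'])/c['fx'];y=(xy[1]-c['cy'])/c['fy']
    if n=='wrist':
        r=np.hypot(x,y);d=np.array([x/r*np.sin(r),y/r*np.sin(r),np.cos(r)]) if r>1e-9 else np.array([0,0,1.])
    else: d=np.array([x,y,1.])
    d=R.T@d;return o,d/np.linalg.norm(d)
def atz(n,xy,z):
    o,d=ray(n,xy);return o+d*(z-o[2])/d[2]
def tri(rays):
    A=sum(np.eye(3)-np.outer(d,d) for o,d in rays);b=sum((np.eye(3)-np.outer(d,d))@o for o,d in rays)
    return np.linalg.solve(A,b)
def proj(n,P):
    c=cams.calibration(n);E=np.array(c['extrinsics']);p=E[:3,:3]@np.array(P)+E[:3,3]
    if n=='wrist':
        t=np.arctan2(np.hypot(p[0],p[1]),p[2]);s=t/np.hypot(p[0],p[1]);return [c['fx']*p[0]*s+c['cx'],c['fy']*p[1]*s+c['cy']]
    return [c['fx']*p[0]/p[2]+c['cx'],c['fy']*p[1]/p[2]+c['cy']]
E
cat > a.py <<'E'
from h import *
np.set_printoptions(precision=4,suppress=True)
o=get_obs();print(o['tool_pos'],o['tool_rot'],o['time_s'])
for n in ['top','side']:
    grab(n,n+'0.png')
    for t in ['lever','lever_eye','stand','left_face','right_face','flap_edge','left_cap_top','right_cap_top','strip']:
        print(n,t,[(np.round(d['xy'],1),round(d['p'],2),atz(n,d['xy'],{'left_cap_top':.16,'right_cap_top':.16,'left_face':.03,'right_face':.03}.get(t,0))) for d in finder.tip_of(t,n)[:3]])
print(get_obs()['time_s'])
E
python3 a.py
```

```text
pics
[ 0.1498 -0.6319  0.2215] [-179.891     0.0047   13.3403] 0.0
top lever [(array([424. , 295.4]), 0.67, array([ 0.2401, -0.4254,  0.    ])), (array([388.5, 227.1]), 0.65, array([ 0.4586, -0.3123,  0.    ])), (array([369.4, 283.9]), 0.57, array([ 0.2732, -0.2491,  0.    ]))]
top lever_eye [(array([337.8, 228.5]), 0.74, array([ 0.4505, -0.1447,  0.    ])), (array([439.6, 290.7]), 0.69, array([ 0.2558, -0.4763,  0.    ])), (array([395.4, 214. ]), 0.63, array([ 0.5027, -0.3356,  0.    ]))]
top stand [(array([275.3, 211.5]), 0.69, array([0.5027, 0.0631, 0.    ]))]
top left_face [(array([240.9, 207.1]), 0.88, array([0.5107, 0.172 , 0.03  ]))]
top right_face [(array([244., 208.]), 0.68, array([0.508 , 0.1619, 0.03  ])), (array([308.8, 209.8]), 0.55, array([ 0.5065, -0.0482,  0.03  ]))]
top flap_edge [(array([310.7, 212.2]), 0.92, array([ 0.5028, -0.0542,  0.    ])), (array([242. , 209.4]), 0.4, array([0.5074, 0.1734, 0.    ]))]
top left_cap_top [(array([226.3, 151.5]), 0.5, array([0.6592, 0.2006, 0.16  ])), (array([311.5, 213.3]), 0.42, array([ 0.4782, -0.0583,  0.16  ]))]
top right_cap
[... 647 characters left out ...]
    ]))]
side left_face [(array([290.1, 188.3]), 0.72, array([0.4897, 0.1724, 0.03  ]))]
side right_face [(array([310.1, 225.4]), 0.72, array([ 0.5079, -0.0492,  0.03  ])), (array([356.4, 193.5]), 0.7, array([0.743 , 0.0566, 0.03  ])), (array([350.8, 198.2]), 0.5, array([0.7113, 0.0386, 0.03  ]))]
side flap_edge [(array([308.7, 222.5]), 0.62, array([ 0.5145, -0.0083,  0.    ]))]
side left_cap_top []
side right_cap_top [(array([348. , 197.3]), 0.64, array([ 0.6531, -0.0681,  0.16  ]))]
side strip [(array([314.6, 317.3]), 0.73, array([ 0.4059, -0.4224,  0.    ])), (array([356.6, 196.4]), 0.41, array([0.7497, 0.0672, 0.    ])), (array([290.3, 189. ]), 0.36, array([0.4963, 0.1972, 0.    ]))]
1.0
```

View pics/top0.png

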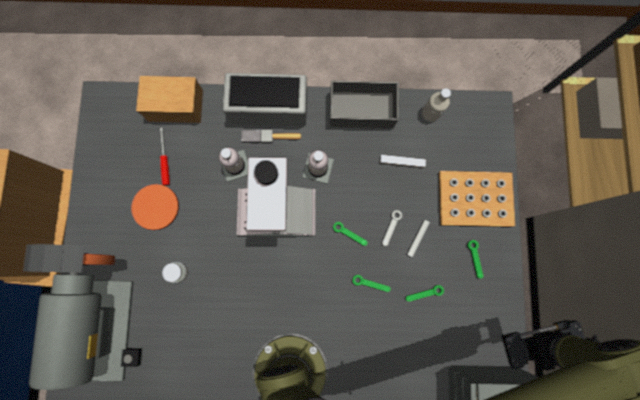

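View pics/side0.png

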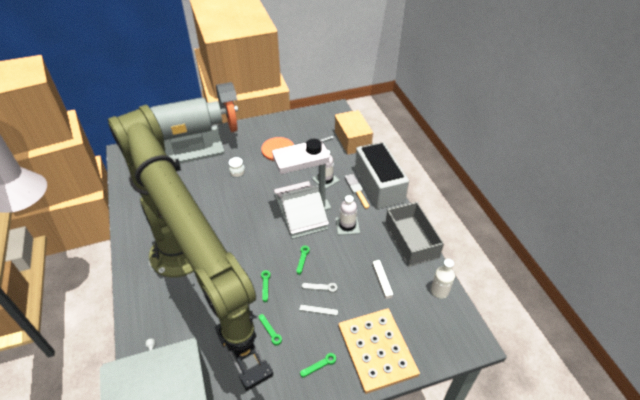

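The steel lever lies at about (392,228) in the top picture, with its eye at (396,214). The four levers around it are green and the plain strip is at (418,238). I'll zoom in to see which slope the flap covers.

```bash
python3 -c "
import cv2,numpy as np
a=cv2.imread('pics/top0.png')[140:250,215:435];b=cv2.imread('pics/side0.png')[130:250,250:370]
cv2.imwrite('pics/c.png',np.vstack([cv2.resize(a,(600,300),interpolation=3),cv2.resize(b,(300,300),interpolation=3).repeat(1,0) if 0 else cv2.copyMakeBorder(cv2.resize(b,(300,300),interpolation=3),0,0,0,300,0)]))"
```

```text
(no output)
```

View pics/c.png

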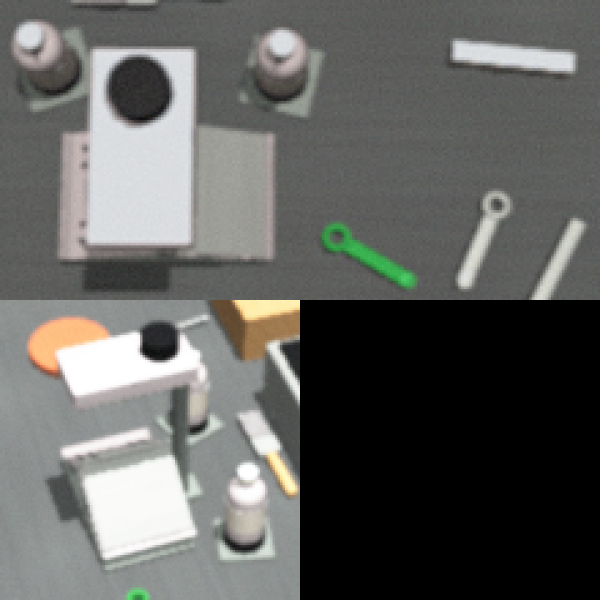

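The flap, a plain sheet, covers the right slope. The left slope shows its slots at columns 237-248, so it is the open one. Next I'll move over the steel lever.

```bash
python3 -m creep '0.039 0.039 0.01 0 0.08;0.039 0.039 0.01 0 0.08;0.039 0.039 0.01 0 0.08;0.039 0.039 0 0 0.08;0.039 0.039 0 0 0.08;0.039 0.039 0 0 0.08;0.039 0.039 0 0 0.08;0.025 0.025 0 0 0.08'
cat > b.py <<'E'
from h import *
np.set_printoptions(precision=4,suppress=True)
o=get_obs();print(o['tool_pos'],o['tool_rot'],o['qpos'])
for n in ['wrist','top','side']:
    im=grab(n,n+'1.png')
    hsv=cv2.cvtColor(im,cv2.COLOR_RGB2HSV)
    for t in ['lever','lever_eye','strip']:
        for d in finder.tip_of(t,n)[:5]:
            x,y=np.int32(d['xy']);print(n,t,np.round(d['xy'],1),round(d['p'],2),atz(n,d['xy'],0 if n=='wrist' else 0))
p=np.array(get_obs()['tool_pos'])
for n in ['side','top']: print(n,[np.round(proj(n,p+[0,0,h])).tolist() for h in (0,.07,.15,.25,.3)])
w=cv2.imread('pics/wrist1.png');s=cv2.imread('pics/side1.png')[100:400,150:450]
cv2.imwrite('pics/d.png',np.hstack([w[:, 80:560],cv2.resize(s,(320,400)) ]))
E
python3 b.py
```

```text
time_s: 2.0
tool_pos: [0.4501, -0.3316, 0.253]
tool_rot: [180.0, -0.1, 13.5]
force: [0.8, -0.4, -1.5]
grip_width: 0.0804
grasp_force: 0.0
[ 0.4501 -0.3316  0.253 ] [179.9913  -0.0593  13.5339] [ 52.4082   7.5573 -20.553   93.1564   2.6527  79.7253 -44.9184]
wrist lever [459.5 259.7] 0.97 [ 0.3682 -0.5872  0.    ]
wrist lever [212.  155.1] 0.92 [ 0.44   -0.1783  0.    ]
wrist lever [309.3 161. ] 0.83 [ 0.4623 -0.3139  0.    ]
wrist lever [340.2 303.4] 0.81 [ 0.2489 -0.4159  0.    ]
wrist lever [243.8 268.3] 0.8 [ 0.2755 -0.2526  0.    ]
wrist lever_eye [467.4 237.9] 0.93 [ 0.4039 -0.588   0.    ]
wrist lever_eye [192.9 139.1] 0.86 [ 0.455  -0.1489  0.    ]
wrist lever_eye [370.3 299.4] 0.71 [ 0.2639 -0.4647  0.    ]
wrist lever_eye [330.1 136.3] 0.61 [ 0.4992 -0.3363  0.    ]
wrist lever_eye [220.1 253. ] 0.6 [ 0.2899 -0.2143  0.    ]
wrist strip [363.  199.6] 0.85 [ 0.4224 -0.4052  0.    ]
top lever [473.2 260.7] 0.76 [ 0.354  -0.5892  0.    ]
top lever [366.6 283.9] 0.55 [ 0.273 -0.24   0.   ]
top lever [352.5 234.6] 0.47 [ 0.4314 -0.1934  0.    ]
top lever [388.4 230. ] 0.39 [ 0.44
[... 414 characters left out ...]
    ]
side lever [302.3 263.1] 0.72 [ 0.432  -0.1919  0.    ]
side lever [317.6 288. ] 0.66 [ 0.4522 -0.3137  0.    ]
side lever [319.4 369.6] 0.54 [ 0.3635 -0.6033  0.    ]
side lever_eye [305.3 250.6] 0.66 [ 0.4599 -0.1394  0.    ]
side lever_eye [278.1 340. ] 0.57 [ 0.2659 -0.4649  0.    ]
side lever_eye [327.2 360. ] 0.57 [ 0.3972 -0.5808  0.    ]
side lever_eye [332.3 290.6] 0.54 [ 0.4986 -0.3404  0.    ]
side lever_eye [267.8 272.4] 0.47 [ 0.2993 -0.1924  0.    ]
side strip [316.7 312.4] 0.57 [ 0.4186 -0.4067  0.    ]
side [[318.0, 250.0], [318.0, 235.0], [318.0, 218.0], [318.0, 195.0], [318.0, 182.0]]
top [[413.0, 222.0], [420.0, 219.0], [428.0, 215.0], [441.0, 209.0], [449.0, 206.0]]
```

View pics/d.png

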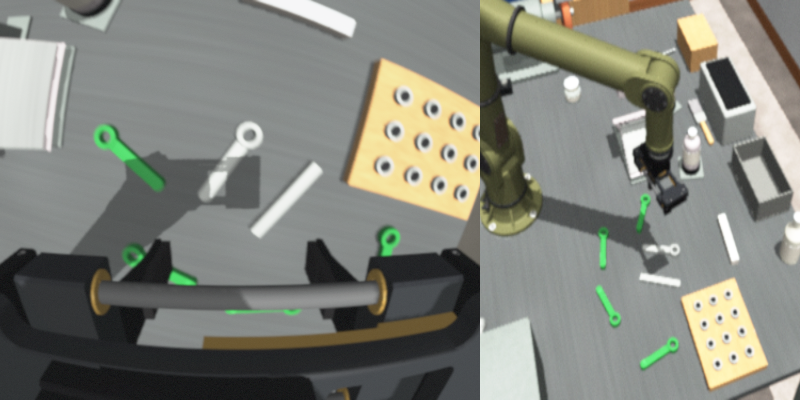

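The wrist picture shows the steel lever's eye at about (329,134) and its bar running to (285,195), with the strip to its right. The arm is a slim vertical column above the hand. The interface keeps the tool vertical, so I will grip the lever at its eye, clear of the head, and let the slope pivot it in the pads.

```bash
cat > c.py <<'E'
from h import *
np.set_printoptions(precision=4,suppress=True)
n='wrist';im=grab(n)
hs=cv2.cvtColor(im,cv2.COLOR_RGB2HSV)
p0=proj(n,[.4985,-.338,.017]);print('eye px',p0)
for d in finder.masks_of('lever',n):
    m=d['mask'];ys,xs=np.nonzero(m)
    P=np.array([atz(n,(x,y),.016)[:2] for x,y in zip(xs,ys)])
    c=P.mean(0)
    if np.linalg.norm(c-[.46,-.318])>.04: continue
    r=cv2.minAreaRect((P*1000).astype(np.float32))
    u=np.linalg.svd(P-c)[2][0] if 0 else np.linalg.eigh(np.cov((P-c).T))[1][:,1]
    if u[0]<0:u=-u
    t=(P-c)@u;w=(P-c)@np.array([-u[1],u[0]])
    print(d['p'],len(P),'c',c,'ang',np.degrees(np.arctan2(u[1],u[0])),'len',np.ptp(t),'eyeend',c+u*t.max(),'tail',c+u*t.min(),'w',np.ptp(w),'eye c',c+u*(t.max()-.017))
for t in ['lever','lever_eye']:
    print([(d['p'],atz(n,d['xy'],.0)) for d in finder.tip_of(t,n) if np.linalg.norm(atz(n,d['xy'],0)[:2]-[.47,-.32])<.05])
c=cams.calibration(n);E=np.array(c['extrinsics']);print('cam',-E[:3,:3].T@E[:3,3],get_obs()['tool_pos'],c['fx'])
E
python3 c.py
```

```text
eye px [np.float64(329.9340052459917), np.float64(136.16175828196197)]Traceback (most recent call last):
  File "c.py", line 8, in <module>
    P=np.array([atz(n,(x,y),.016)[:2] for x,y in zip(xs,ys)])
                ~~~^^^^^^^^^^^^^^
  File "h.py", line 15, in atz
    o,d=ray(n,xy);return o+d*(z-o[2])/d[2]
        ~~~^^^^^^
  File "h.py", line 8, in ray
    c=cams.calibration(n);E=np.array(c['extrinsics']);R=E[:3,:3];o=-R.T@E[:3,3]
ValueError: time passes only in moves, steps and waits
```

```bash
cat >> h.py <<'E'
_cc={}
class _C:
    def calibration(s,n):
        if n not in _cc:_cc[n]=_cams.calibration(n)
        return _cc[n]
    def read_camera(s,n):
        _cc.pop(n,None);s.calibration(n);return _cams.read_camera(n)
_cams=cams;cams=_C()
E
python3 c.py
```

```text
eye px [np.float64(330.0383805612376), np.float64(136.28389906678663)]
0.8 1348 c [ 0.4629 -0.3189] ang -22.819788894720528 len 0.12387188047521962 eyeend [ 0.5159 -0.3412] tail [ 0.4017 -0.2931] w 0.03271902897491348 eye c [ 0.5002 -0.3346]
[(0.98, array([ 0.4588, -0.3168,  0.    ]))]
[(0.67, array([ 0.5013, -0.3353,  0.    ]))]
cam [ 0.5307 -0.3144  0.4146] [ 0.4479 -0.3345  0.2526] 309.70691628693146
```

```bash
python3 -m creep '0.013 0 -0.03 -9.1 0.06;0.013 0 -0.03 -9.1 0.06;0.013 0 -0.03 -9.1 0.06;0.013 0 -0.03 -9.1 0.06;0 0 -0.03 0 0.06;0 0 -0.02 0 0.06;0 0 0 0 0.06;0 0 0 0 0.06' 60
cat > v.py <<'E'
import sys
from h import *
np.set_printoptions(precision=4,suppress=True)
n=sys.argv[1];im=grab(n,sys.argv[2]);o=get_obs()
print(o['time_s'],o['tool_pos'],o['tool_rot'],o['grip_width'],o['grasp_force'],o['force'])
for t in sys.argv[3:]:
    for d in finder.tip_of(t,n)[:3]: print(t,round(d['p'],2),np.round(d['xy'],1),atz(n,d['xy'],0))
E
python3 v.py wrist w2.png lever lever_eye; python3 c.py
```

```text
time_s: 3.9
tool_pos: [0.5006, -0.3351, 0.0839]
tool_rot: [180.0, -0.1, -23.1]
force: [0.0, 0.2, -0.0]
grip_width: 0.0599
grasp_force: 0.0
3.95 [ 0.5008 -0.3352  0.0842] [179.9638  -0.1435 -23.0772] 0.06010046092859156 0.0 [-0.6776  0.4563  0.958 ]
lever 0.91 [574.3 232. ] [ 0.3606 -0.593   0.    ]
lever 0.58 [320.4 260.5] [ 0.4571 -0.3175  0.    ]
lever_eye 0.82 [319.2 209.8] [ 0.5017 -0.3352  0.    ]
lever_eye 0.68 [567.1 200.5] [ 0.4055 -0.5836  0.    ]
eye px [np.float64(324.08180719068883), np.float64(218.98778713048029)]
0.64 2526 c [ 0.4786 -0.3257] ang -22.675032471970454 len 0.12784632510265465 eyeend [ 0.5194 -0.3427] tail [ 0.4014 -0.2934] w 0.032626160416810865 eye c [ 0.5037 -0.3362]
[]
[(0.8, array([ 0.5028, -0.3338,  0.    ]))]
cam [ 0.5789 -0.3668  0.2463] [ 0.5002 -0.3347  0.0832] 309.70691628693146
```

```bash
python3 -m creep '0.001 0 -0.03 0 0.06;0 0 -0.03 0 0.06;0 0 -0.016 0 0.06;0 0 0 0 0.06;0 0 0 0 0;0 0 0 0 0;0 0 0 0 0;0 0 0 0 0' 60
```

```text
time_s: 5.25
tool_pos: [0.5012, -0.3353, 0.0073]
tool_rot: [179.9, -0.1, -23.1]
force: [0.6, -0.3, 2.5]
grip_width: 0.0315
grasp_force: 60.0
```

```bash
python3 -m creep '0 0 0.02 0 0;0 0 0.03 0 0;0 0 0.05 0 0;0 0 0.05 0 0;0 0 0.05 0 0;0 0 0 0 0'; python3 v.py side s3.png lever lever_eye;python3 v.py wrist w3.png lever lever_eye; python3 -c "
import cv2,numpy as np
cv2.imwrite('pics/e.png',np.hstack([cv2.resize(cv2.imread('pics/side1.png' if 0 else 'pics/s3.png')[200:320,260:400],(467,400)),cv2.imread('pics/w3.png')[:,160:490]]))"
```

```text
time_s: 6.0
tool_pos: [0.5035, -0.3355, 0.2127]
tool_rot: [179.9, -0.6, -23.0]
force: [1.2, 0.2, -3.4]
grip_width: 0.0317
grasp_force: 60.0
6.05 [ 0.5019 -0.3346  0.2092] [179.9514  -0.239  -23.0403] 0.031651596333598084 59.99781394377351 [ 0.317  -0.5801 -2.4833]
lever 0.71 [317.4 371.7] [ 0.3554 -0.6079  0.    ]
lever 0.67 [297.2 215.9] [ 0.4807  0.0402 -0.    ]
lever 0.53 [267.  328.7] [ 0.2411 -0.4135  0.    ]
lever_eye 0.72 [270.3 275.9] [ 0.3042 -0.2103  0.    ]
lever_eye 0.59 [277.4 341.4] [ 0.2624 -0.469   0.    ]
lever_eye 0.53 [328.7 360.1] [ 0.4016 -0.5827  0.    ]
6.2 [ 0.4997 -0.3337  0.2046] [-179.9578    0.2208  -23.0514] 0.03171518389392211 59.99804217601195 [ 0.7046 -0.2586 -3.5791]
lever 0.97 [516.3 195.8] [ 0.3695 -0.5862  0.    ]
lever 0.91 [330.1 332.2] [ 0.2712 -0.2552 -0.    ]
lever 0.73 [321.5 312. ] [ 0.3139 -0.2587  0.    ]
lever_eye 0.82 [512.5 170.5] [ 0.4087 -0.5874  0.    ]
lever_eye 0.75 [298.4 331.5] [ 0.2915 -0.2107  0.    ]
lever_eye 0.65 [318.8 253.7] [ 0.4055 -0.2933  0.    ]
```

View pics/e.png

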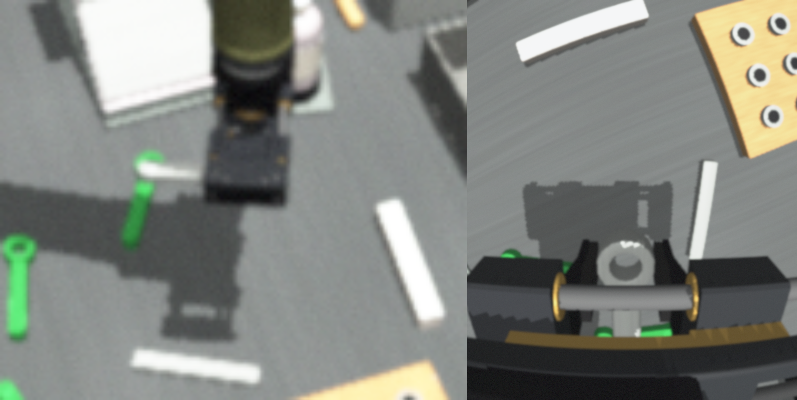

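The lever is held level by its eye. Now I'll carry it over the extraction head and turn it on the way.

```bash
python3 -m creep '0 0.03 0.05 10 0;0 0.03 0.05 10 0;0 0.03 0.05 10 0;0 0.03 0.05 10 0;0 0.04 0.01 10 0;0 0.04 0 10 0;0 0.04 0 10 0;0 0 0 0 0'
```

```text
time_s: 7.3
tool_pos: [0.5009, -0.0896, 0.4161]
tool_rot: [-179.9, -0.0, 47.4]
force: [0.1, -0.4, -3.4]
grip_width: 0.0316
grasp_force: 60.0
```

```bash
python3 -c "
from h import *
c=cams.calibration('side');E=np.array(c['extrinsics']);print('mm/px',[1000*(E[:3,:3]@np.array([.5,-.335,z])+E[:3,3])[2]/c['fx'] for z in (.2,.45)],np.array(get_obs()['qpos']).round(1))"
```

```text
mm/px [np.float64(3.2692763136958023), np.float64(2.8936798910962263)] [ 38.9   1.2 -32.1  81.4   0.5  97.6 -35.7]
```

```bash
python3 -m creep '0 0.045 0 10 0;0 0.045 0 10 0;0 0.045 0 10 0;0 0.045 0 10 0;0 0.045 0 2.5 0;0 0.05 0 0 0;0 0.055 0 0 0;0 0 0 0 0'; python3 v.py top t4.png left_face left_cap_top right_cap_top;python3 v.py wrist w4.png left_face left_cap_top flap_edge stand; python3 -c "
import cv2,numpy as np
cv2.imwrite('pics/f.png',np.hstack([cv2.imread('pics/w4.png'),cv2.resize(cv2.imread('pics/t4.png')[130:290,200:264],(160,400))]))"
```

```text
time_s: 8.3
tool_pos: [0.4989, 0.2405, 0.4153]
tool_rot: [-179.8, -0.2, 89.9]
force: [0.5, -0.1, -3.2]
grip_width: 0.0316
grasp_force: 60.0
8.35 [0.5001 0.2373 0.4153] [-179.8469   -0.0192   89.6684] 0.03144855959520852 59.99742770567536 [-0.4898 -0.7141 -4.0623]
left_face 0.97 [241.6 208.2] [0.5114 0.1749 0.    ]
left_face 0.4 [311.9 214.9] [ 0.4939 -0.0584  0.    ]
left_cap_top 0.51 [225.9 152.4] [0.7009 0.2373 0.    ]
right_cap_top 0.65 [315.7 157.8] [ 0.689  -0.0669  0.    ]
right_cap_top 0.44 [204.4 189.9] [0.5703 0.3016 0.    ]
8.55 [0.5017 0.2335 0.4161] [-179.9677    0.0617   89.2361] 0.031882811827451896 59.997694885823876 [ 0.7135  0.8572 -3.7286]
left_face 0.86 [318.  184.1] [0.501  0.1722 0.    ]
left_cap_top 0.78 [427.7 186.9] [0.7214 0.1654 0.    ]
left_cap_top 0.51 [318.3 186.1] [0.5015 0.1683 0.    ]
```

View pics/f.png

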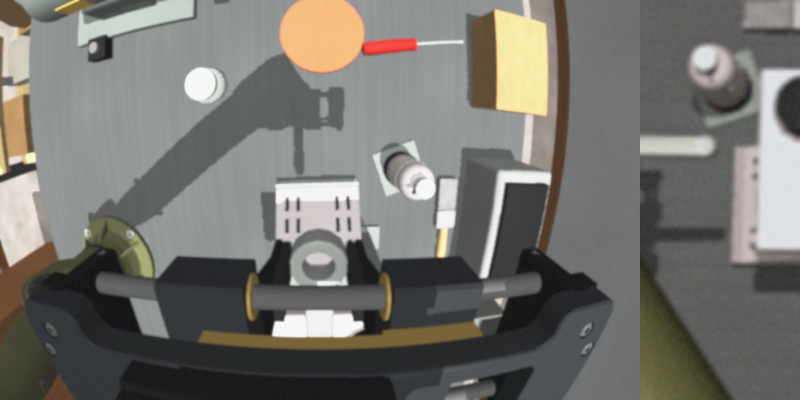

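The picture shows the lever held straight with its eye at (320,260). The open slope lies below it, with the ledge line from about (277,181) to (358,180), and the left cap is at (424,187).

```bash
cat > g.py <<'E'
from h import *
np.set_printoptions(precision=4,suppress=True)
im=grab('wrist','w5.png');g=cv2.cvtColor(im,cv2.COLOR_RGB2GRAY).astype(int)
print(get_obs()['tool_pos'],get_obs()['tool_rot'])
for x in (285,318,350): print(x,g[172:196,x])
for y in (190,205): print(y,g[y,266:282],g[y,352:368])
for xy in ((277,180.5),(358,179.5)): print(atz('wrist',xy,.037))
for t,z in (('left_face',.03),('left_cap_top',.16)):
    print(t,[(round(d['p'],2),atz('wrist',d['xy'],z)) for d in finder.tip_of(t,'wrist')])
grab('top');print([(round(d['p'],2),atz('top',d['xy'],z)) for t,z in (('left_face',.03),('left_cap_top',.16)) for d in finder.tip_of(t,'top')[:1]])
E
python3 g.py
```

```text
[0.5012 0.2347 0.4167] [179.9808   0.019   89.3478]
285 [153 153 153 152 145 128 108  98 105 124 135 161 208 237 243 239 236 241
 245 245 245 245 245 245]
318 [153 152 153 151 143 125 107 108 122 135 157 203 232 241 239 236 241 244
 245 245 245 245 245 245]
350 [153 154 153 144 125 107 106 118 133 152 195 232 242 240 236 239 244 245
 246 246 245 246 245 245]
190 [150 150 152 150 147 149 149 149 153 178 219 239 244 245 245 245] [246 246 246 246 245 240 217 178 158 155 156 157 156 155 154 152]
205 [ 95  94  97  96  96  95  95  95  99 128 170 199 207 207 207 206] [204 205 205 206 204 201 191 173 160 156 156 157 156 154 153 150]
[0.4273 0.1905 0.037 ]
[0.5736 0.1906 0.037 ]
left_face [(0.75, array([0.5005, 0.179 , 0.03  ]))]
left_cap_top [(0.68, array([0.5027, 0.0005, 0.16  ])), (0.65, array([0.6574, 0.2023, 0.16  ]))]
[(0.79, array([0.4987, 0.1708, 0.03  ])), (0.51, array([0.6536, 0.2003, 0.16  ]))]
```

Run:
```python
from h import *
np.set_printoptions(precision=4,suppress=True)
for z,L in ((.037,((285,183.5),(318,182.7),(350,181.8))),(.034,((285,188),(318,187),(350,186))),(.035,((275.5,190),(358.8,190))),(.04,((275.3,205),(358.8,205)))):
    print(z,[atz('wrist',p,z) for p in L])
```

```text
0.037 [array([0.4413, 0.1856, 0.037 ]), array([0.501 , 0.1864, 0.037 ]), array([0.5588, 0.1876, 0.037 ])]
0.034 [array([0.4407, 0.1764, 0.034 ]), array([0.5009, 0.1776, 0.034 ]), array([0.5592, 0.179 , 0.034 ])]
0.035 [array([0.4231, 0.1731, 0.035 ]), array([0.5755, 0.1716, 0.035 ])]
0.04 [array([0.422 , 0.1459, 0.04  ]), array([0.5757, 0.1444, 0.04  ])]
```

Run:
```python
from h import *
np.set_printoptions(precision=4,suppress=True)
im=grab('wrist');o=get_obs();print(o['tool_pos'],o['tool_rot'])
print([(d['p'],d['xy'],atz('wrist',d['xy'],o['tool_pos'][2]-.007)) for d in finder.tip_of('lever_eye','wrist')])
print('bore by eye',atz('wrist',(320,264),o['tool_pos'][2]+.011))
g=cv2.cvtColor(grab('top'),cv2.COLOR_RGB2GRAY).astype(int)
for y in (175,215): 
    print(g[y,240:254]); print([atz('top',(x,y),.315)[:2] for x in (247,248,249,286)])
```

```text
[0.5009 0.2354 0.4166] [179.9883   0.0085  89.4321]
[(0.75, [316.7, 249.9], array([0.5011, 0.2369, 0.4096])), (0.74, [323.5, 36.9], array([0.5061, 0.3598, 0.4096]))]
bore by eye [0.503  0.237  0.4276]
[148 145 142 138 126 108 101 127 182 219 227 224 220 185]
[array([0.5542, 0.1093]), array([0.5542, 0.1068]), array([0.5543, 0.1042]), array([0.5564, 0.0086])]
[170 181 189 187 185 180 177 203 222 225 222 224 223 224]
[array([0.45  , 0.1044]), array([0.4501, 0.1019]), array([0.4501, 0.0993]), array([0.4521, 0.0052])]
```

```bash
python3 -m creep '0 0.005 -0.05 1.8 0;0 0 -0.055 0 0;0 0 -0.055 0 0;0 0 -0.055 0 0;0 -0.01 -0.04 0 0;0 -0.015 -0.03 0 0;0 -0.01 -0.012 0 0;0 0 0 0 0'
```

```text
time_s: 10.2
tool_pos: [0.5011, 0.2046, 0.1195]
tool_rot: [-180.0, 0.0, 91.1]
force: [1.2, 0.5, -3.2]
grip_width: 0.0316
grasp_force: 60.0
```

```bash
python3 -m creep '0 0 -0.015 0 0;0 0 -0.01 0 0;0 0 -0.01 0 0;0 0 -0.008 0 0;0 0 0 0 0' 25; python3 -m creep '0 0 -0.008 0 0;0 0 0 0 0' 25;python3 v.py side s6.png lever
```

```text
time_s: 10.82
tool_pos: [0.5011, 0.2066, 0.0765]
tool_rot: [180.0, -0.1, 91.3]
force: [1.0, 1.8, -1.1]
grip_width: 0.0325
grasp_force: 25.0
time_s: 11.08
tool_pos: [0.5011, 0.2061, 0.0684]
tool_rot: [180.0, -0.0, 91.3]
force: [1.5, 3.6, -0.9]
grip_width: 0.0323
grasp_force: 25.0
11.125 [0.5011 0.206  0.0686] [179.9606  -0.0458  91.2682] 0.03223276483620818 24.99978059611749 [ 1.0491  3.6309 -1.4401]
lever 0.6 [317.  373.1] [ 0.3528 -0.6118  0.    ]
lever 0.56 [293.1 181.6] [0.5203 0.237  0.    ]
lever 0.55 [303.3 264.2] [ 0.4341 -0.1979  0.    ]
```

```bash
python3 -m creep '0 0 -0.006 0 0;0 -0.012 0.003 0 0;0 -0.012 0.003 0 0;0 -0.010 0.003 0 0;0 0 0 0 0' 25
```

```text
time_s: 11.8
tool_pos: [0.5007, 0.1694, 0.0713]
tool_rot: [-179.9, 0.1, 91.1]
force: [-1.2, -0.3, -0.6]
grip_width: 0.0326
grasp_force: 25.0
```

```bash
python3 -m creep '0 -0.008 -0.002 0 0;0 -0.003 -0.004 0 0;0 0 -0.004 0 0;0 0 0 0 0' 25; python3 v.py wrist w7.png; python3 v.py top t7.png; python3 v.py side s7.png; python3 -c "
import cv2,numpy as np
cv2.imwrite('pics/k.png',np.hstack([cv2.imread('pics/w7.png')[100:350,200:440].repeat(1,0),cv2.resize(cv2.imread('pics/s7.png')[140:240,240:370],(325,250)),cv2.resize(cv2.imread('pics/t7.png')[130:255,200:310],(220,250))]))"
```

```text
time_s: 12.3
tool_pos: [0.5009, 0.1593, 0.0611]
tool_rot: [-180.0, 0.1, 91.2]
force: [0.6, -0.1, -0.2]
grip_width: 0.0321
grasp_force: 25.0
12.35 [0.5009 0.1595 0.0613] [-179.9698    0.0844   91.2099] 0.03206018833913601 24.99931760423351 [ 0.8011 -0.5985 -0.5277]
12.4 [0.501  0.1596 0.0614] [-179.9777    0.0723   91.2073] 0.03210723638768024 24.99920613016002 [0.4326 0.155  0.5982]
12.45 [0.501  0.1598 0.0615] [-179.9857    0.0534   91.2113] 0.03234664067229119 24.999229339300655 [ 1.0561 -1.1623 -1.1683]
```

View pics/k.png

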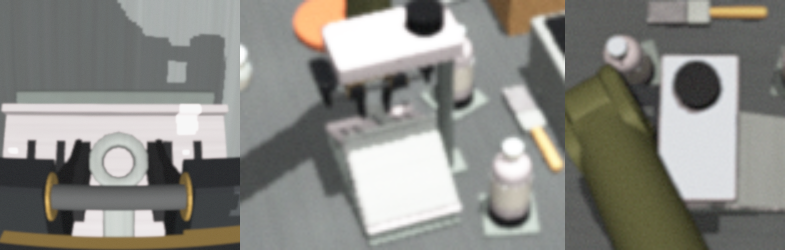

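The wrist view shows the eye inside the ledge and the lever tilted along the slope. I'll check the gap to the ledge.

Run:
```python
from h import *
np.set_printoptions(precision=4,suppress=True)
im=grab('wrist');g=cv2.cvtColor(im,cv2.COLOR_RGB2GRAY).astype(int)
for x in (250,318): print(g[190:250,x])
for r,z in ((204,.035),(208,.036),(212,.037),(214,.037),(218,.03),(232,.065),(232,.06),(261,.066)): print(r,z,atz('wrist',(318,r),z))
```

```text
[105 109 126 140 147 152 152 153 153 153 153 153 154 166 188 213 221 224
 224 223 221 212 189 165 159 176 205 219 222 223 224 224 224 224 222 223
 222 223 224 222 221 222 222 222 224 224 224 224 224 225 226 225 224 222
 221 222 224 226 225 225]
[104 109 123 138 146 149 150 150 152 152 150 152 151 158 179 207 220 223
 224 224 221 215 194 169 159 169 192 212 220 222 224 225 225 226 225 224
 225 226 225 223 216 199 177 172 178 185 190 194 198 202 208 210 211 206
 187 158 148 178 216 226]
204 0.035 [0.5014 0.1842 0.035 ]
208 0.036 [0.5014 0.1819 0.036 ]
212 0.037 [0.5015 0.1795 0.037 ]
214 0.037 [0.5015 0.1782 0.037 ]
218 0.03 [0.5016 0.1728 0.03  ]
232 0.065 [0.5016 0.1776 0.065 ]
232 0.06 [0.5016 0.1755 0.06  ]
261 0.066 [0.5019 0.1598 0.066 ]
```

```bash
python3 -m creep '0 0.001 -0.004 0 0;0 0.002 -0.004 0 0;0 0 0 0 0' 25;python3 -m creep '0 0 -0.002 0 0;0 0 0 0 0' 25; python3 -m creep '0 0 -0.002 0 0;0 0 0 0 0' 25
```

```text
time_s: 12.88
tool_pos: [0.5008, 0.164, 0.0533]
tool_rot: [-180.0, -0.0, 91.3]
force: [0.9, 0.4, -1.2]
grip_width: 0.0321
grasp_force: 25.0
time_s: 13.12
tool_pos: [0.5009, 0.1636, 0.0515]
tool_rot: [180.0, -0.0, 91.2]
force: [0.3, 0.7, -0.6]
grip_width: 0.0323
grasp_force: 25.0
time_s: 13.38
tool_pos: [0.501, 0.1634, 0.0495]
tool_rot: [180.0, 0.0, 91.2]
force: [0.3, 0.4, -0.0]
grip_width: 0.0322
grasp_force: 25.0
```

```bash
for i in 1 2; do :; done; python3 -m creep '0 0 -0.0015 0 0;0 0 0 0 0' 25;python3 -m creep '0 0 -0.0015 0 0;0 0 0 0 0' 25; python3 -m creep '0 0 -0.001 0 0;0 0 0 0 0' 25;python3 v.py wrist w8.png
python3 - <<'E'
import cv2;g=cv2.imread('pics/w8.png',0)
print(g[190:260,318]);print(g[190:230,250])
E
```

```text
time_s: 13.62
tool_pos: [0.501, 0.1635, 0.0482]
tool_rot: [180.0, 0.0, 91.2]
force: [-0.1, -0.3, 0.6]
grip_width: 0.0327
grasp_force: 25.0
time_s: 13.88
tool_pos: [0.5014, 0.1642, 0.0476]
tool_rot: [179.9, -0.0, 91.2]
force: [-1.4, 0.1, 7.2]
grip_width: 0.032
grasp_force: 25.0
time_s: 14.12
tool_pos: [0.5017, 0.1647, 0.0473]
tool_rot: [179.9, -0.1, 91.2]
force: [-2.1, 0.7, 11.4]
grip_width: 0.0324
grasp_force: 25.0
14.175 [0.5017 0.1648 0.0472] [179.8979  -0.0556  91.2396] 0.03231303798552368 25.01061981311068 [-2.      1.292  10.8593]
[111 112 111 111 112 109 112 111 110 112 110 108 103 102 116 133 145 151
 153 153 151 152 154 153 152 152 154 153 160 186 216 224 226 225 226 225
 224 215 192 170 165 170 171 173 179 184 185 187 190 193 196 199 206 201
 180 152 133 131 145 178 214 225 227 228 227 225 226 227 227 227]
[109 110 109 109 108 110 109 109 108 109 109 104 102 107 122 137 148 151
 153 152 154 155 155 155 155 155 156 159 174 200 219 224 225 226 225 224
 218 198 173 168]
```

```bash
python3 -m creep '0 0 0.001 0 0;0 0 0 0 0.036;0 0 0 0 0.042;0 0 0 0 0.05;0 0 0.002 0 0.05;0 0 0 0 0.05' 5; python3 -m creep '0 0 0.03 0 0.056;0 0.01 0.03 0 0.056;0 0 0 0 0.056;0 0 0 0 0.056'; python3 v.py wrist w9.png lever_eye lever; python3 v.py side s9.png; python3 -c "
import cv2,numpy as np
cv2.imwrite('pics/m.png',np.hstack([cv2.resize(cv2.imread('pics/w9.png')[120:370,200:440],(480,500)),cv2.resize(cv2.imread('pics/s9.png')[140:240,270:330],(300,500))]))"
```

```text
time_s: 14.92
tool_pos: [0.5011, 0.1635, 0.0487]
tool_rot: [180.0, 0.0, 91.2]
force: [0.2, 0.3, 0.5]
grip_width: 0.0494
grasp_force: 0.0
time_s: 15.42
tool_pos: [0.5006, 0.173, 0.108]
tool_rot: [-180.0, 0.0, 91.2]
force: [0.3, -0.1, -0.2]
grip_width: 0.0562
grasp_force: 0.0
15.475 [0.5003 0.1728 0.1076] [-179.9166    0.0422   91.2213] 0.056346744863441926 0.0 [ 0.0944 -0.6734 -0.8385]
lever_eye 0.79 [318.  232.9] [0.502  0.1423 0.    ]
lever 0.93 [318.8 293.8] [0.5043 0.0727 0.    ]
15.625 [0.5003 0.173  0.1076] [-179.8978    0.0195   91.216 ] 0.05607928981082856 0.0 [0.337  0.3798 0.6207]
```

View pics/m.png

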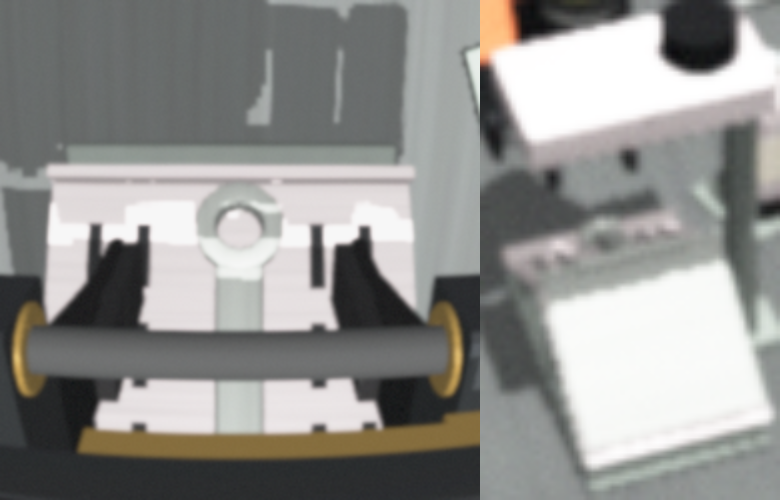

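The lever lies straight up the slope with its eye at the ledge. I'll check this in numbers and measure the cap.

```bash
cat > q.py <<'E'
from h import *
np.set_printoptions(precision=4,suppress=True)
grab('wrist');g=cv2.cvtColor(_cams.read_camera('wrist'),cv2.COLOR_RGB2GRAY).astype(int)
print(g[195:245,318])
a=np.radians(35);n=np.array([0,np.sin(a),np.cos(a)]);u=np.array([0,-np.cos(a),np.sin(a)]);p=np.array([.5,.1742,.03])
for t in ('lever_eye','lever','left_face'):
    for d in finder.tip_of(t,'wrist')[:1]:
        o,r=ray('wrist',d['xy']);X=o+r*(n@(p-o))/(n@r);print(t,d['p'],d['xy'],'up',u@(X-p),'x',X[0])
for row in (209,215,233): # on top of ring
    o,r=ray('wrist',(318,row));q=p+n*.018;X=o+r*(n@(q-o))/(n@r);print(row,'up(top ring)',u@(X-q)); q=p;X=o+r*(n@(q-o))/(n@r);print('  sheet',u@(X-q))
for nm in ('wrist','top'):
    if nm=='top': grab('top')
    print(nm,[(round(d['p'],2),d['xy'],atz(nm,d['xy'],.16)) for d in finder.tip_of('left_cap_top',nm)[:3]])
print(get_obs()['time_s'])
E
python3 q.py
```

```text
Traceback (most recent call last):
  File "q.py", line 3, in <module>
    grab('wrist');g=cv2.cvtColor(_cams.read_camera('wrist'),cv2.COLOR_RGB2GRAY).astype(int)
                                 ^^^^^
NameError: name '_cams' is not defined. Did you mean: 'cams'?
```

```bash
sed -i "s/^grab('wrist');g=cv2.cvtColor(_cams.read_camera('wrist')/g=cv2.cvtColor(grab('wrist')/" q.py; python3 q.py
```

```text
[146 147 149 149 149 149 157 182 211 221 221 222 219 206 178 158 156 166
 172 177 180 183 186 190 191 191 186 167 144 155 207 238 243 239 228 222
 221 221 222 220 220 221 222 224 225 224 223 220 216 211]
lever_eye 0.97 [319.0, 236.5] up 0.020536973294280843 x 0.5023561056412204
lever 0.59 [318.6, 294.4] up 0.06686695647853183 x 0.5028895751318987
left_face 0.82 [315.0, 208.3] up -0.0030060604835773384 x 0.4986394419718233
209 up(top ring) 0.002771919666188509
  sheet -0.0024602154103518055
215 up(top ring) 0.007505289610830971
  sheet 0.002649186330918869
233 up(top ring) 0.021426968744852698
  sheet 0.017676841561901437
wrist [(0.79, [600.9, 239.5], array([0.6591, 0.2055, 0.16  ]))]
top [(0.56, [225.0, 152.1], array([0.6572, 0.2043, 0.16  ]))]
16.025
```

The eye sits about 3 mm above the ledge. I'll regrip it lightly and slide it down until it touches.

```bash
python3 -m creep '0 -0.0095 -0.03 0 0.056;0 0 -0.027 0 0.056;0 0 0 0 0.05;0 0 0 0 0;0 0 0 0 0;0 0 0 0 0' 10;  python3 -m creep '0 0.002 -0.0014 0 0;0 0 0 0 0' 10;python3 -m creep '0 0.001 -0.0007 0 0;0 0 0 0 0' 10;python3 -m creep '0 0.001 -0.0007 0 0;0 0 0 0 0' 10
```

```text
time_s: 16.77
tool_pos: [0.5017, 0.1644, 0.0527]
tool_rot: [179.9, -0.0, 91.2]
force: [0.3, 0.6, 2.6]
grip_width: 0.0324
grasp_force: 10.0
time_s: 17.02
tool_pos: [0.5019, 0.1667, 0.051]
tool_rot: [179.9, -0.0, 91.3]
force: [0.8, 1.4, 5.6]
grip_width: 0.0322
grasp_force: 10.0
time_s: 17.27
tool_pos: [0.5019, 0.1676, 0.0504]
tool_rot: [179.9, -0.0, 91.3]
force: [-0.0, 0.4, 6.8]
grip_width: 0.0323
grasp_force: 10.0
time_s: 17.52
tool_pos: [0.502, 0.1679, 0.0502]
tool_rot: [179.9, 0.1, 91.2]
force: [-1.5, -1.4, 11.1]
grip_width: 0.0324
grasp_force: 10.0
```

```bash
python3 -m creep '0 0.0015 0.0003 0 0;0 0 0 0 0' 10; python3 -m creep '0 0 0 0 0.036;0 0 0 0 0.042;0 0 0 0 0.05;0 0 0.002 0 0.05;0 0 0.03 0 0.056;0 0.005 0.03 0 0.056;0 0 0 0 0.056;0 0 0 0 0.056' 5; python3 q.py
```

```text
time_s: 17.77
tool_pos: [0.502, 0.1679, 0.0502]
tool_rot: [179.9, 0.2, 91.2]
force: [-0.7, -4.3, 10.0]
grip_width: 0.0324
grasp_force: 10.0
time_s: 18.77
tool_pos: [0.5005, 0.1741, 0.1105]
tool_rot: [-180.0, 0.0, 91.2]
force: [-0.4, -0.1, -0.5]
grip_width: 0.0563
grasp_force: 0.0
[145 146 148 147 148 149 155 173 200 214 214 199 185 178 179 180 183 187
 191 188 177 175 163 143 158 216 241 241 229 221 220 221 222 222 221 221
 221 221 221 219 219 220 219 217 223 232 237 239 241 243]
lever_eye 0.63 [319.4, 230.1] up 0.01541389308883948 x 0.502758838212968
lever 0.79 [319.3, 289.5] up 0.06368270893562844 x 0.5035360394693467
left_face 0.87 [316.0, 208.0] up -0.0033353196074530165 x 0.49960113018939944
209 up(top ring) 0.002719996901122635
  sheet -0.0025049485052287815
215 up(top ring) 0.007510762495380999
  sheet 0.002661773049674119
233 up(top ring) 0.021601695471318468
  sheet 0.017858493845766116
wrist [(0.88, [595.4, 240.5], array([0.6575, 0.2048, 0.16  ]))]
top [(0.58, [226.7, 153.6], array([0.6527, 0.199 , 0.16  ])), (0.48, [415.0, 236.5], array([ 0.4164, -0.3611,  0.16  ]))]
19.125
```

The lever now stops firmly against the ledge, with 4 N of resistance and no further travel. Next is the left cap.

```bash
python3 -m creep '0 0.015 0.04 0 0.04;0 0.01 0.05 0 0;0.03 0.005 0.04 0 0;0.04 0 0 0 0;0.04 0 0 0 0;0.046 0 0 0 0;0 0 0 0 0;0 0 0 0 0' 20; python3 v.py wrist w10.png
python3 - <<'E'
from h import *
np.set_printoptions(precision=4,suppress=True)
grab('wrist')
for d in finder.tip_of('left_cap_top','wrist')[:3]: print(d['p'],d['xy'],atz('wrist',d['xy'],.16))
for d in finder.masks_of('left_cap_top','wrist')[:2]: print('m',d['p'],d['xy'],atz('wrist',d['xy'],.16))
E
```

```text
time_s: 20.12
tool_pos: [0.6562, 0.2051, 0.2405]
tool_rot: [-179.9, -0.0, 91.3]
force: [0.6, 0.2, -0.6]
grip_width: 0.0005
grasp_force: 0.0
20.175 [0.6559 0.2053 0.2411] [-179.9632   -0.011    91.3155] 0.00026298726940042776 0.0 [0.2239 0.0809 0.0202]
0.75 [319.4, 212.2] [0.6579 0.205  0.16  ]
m 0.67 [320.6, 209.2] [0.6588 0.2076 0.16  ]
m 0.49 [208.4, 16.4] [0.5647 0.3686 0.16  ]
```

View pics/w10.png

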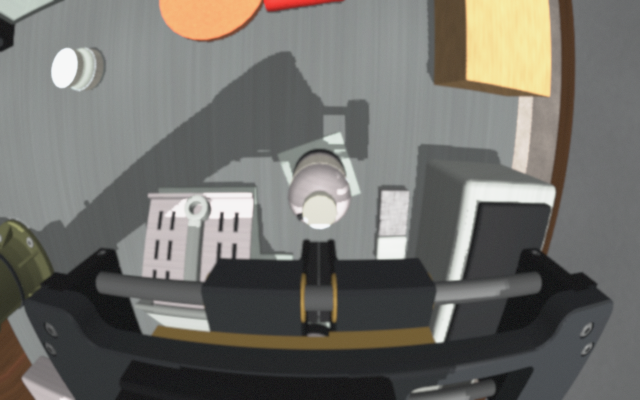

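The cap is at (320,210), directly under the closed fingers, and the lever lies straight at (195,235). I'll press now.

```bash
python3 -m creep '0.002 0 -0.03 0 0;0 0 -0.03 0 0;0 0 -0.014 0 0;0 0 -0.005 0 0;0 0 0 0 0'; python3 -m creep '0 0 -0.004 0 0;0 0 -0.003 0 0;0 0 0 0 0;0 0 0 0 0'
```

```text
time_s: 20.95
tool_pos: [0.6592, 0.2047, 0.163]
tool_rot: [179.9, -0.0, 91.2]
force: [-0.3, 0.0, 0.3]
grip_width: 0.0005
grasp_force: 0.0
time_s: 21.45
tool_pos: [0.6598, 0.2051, 0.1565]
tool_rot: [179.9, -0.1, 91.2]
force: [1.0, -0.6, 5.5]
grip_width: 0.0003
grasp_force: 2.6
```

```bash
python3 -m creep '0 0 -0.0015 0 0;0 0 -0.0015 0 0;0 0 0 0 0;0 0 0 0 0'; python3 -m creep '0 0 0.01 0 0;0 0 0.02 0 0;0 0 0.04 0 0;0 0.02 0.05 0 0;0 0 0.02 0 0;0 0 0 0 0;0 0 0 0 0;0 0 0 0 0'; python3 v.py top t11.png left_cap_top; python3 v.py wrist w11.png lever_eye lever
```

```text
time_s: 21.95
tool_pos: [0.6598, 0.2051, 0.1545]
tool_rot: [179.8, -0.0, 91.2]
force: [-0.2, 0.3, 9.0]
grip_width: 0.0007
grasp_force: 4.5
time_s: 22.95
tool_pos: [0.6585, 0.2233, 0.2899]
tool_rot: [-179.8, 0.1, 91.2]
force: [0.2, 0.5, -0.9]
grip_width: 0.0007
grasp_force: 0.0
23.0 [0.6586 0.2235 0.2902] [-179.8504    0.0717   91.2006] 0.00047475468062667137 0.0 [-0.442   0.4199 -0.7516]
left_cap_top 0.61 [310.5 213.3] [ 0.4992 -0.0536  0.    ]
23.1 [0.6587 0.2239 0.2909] [-179.9071    0.0399   91.2196] 0.0005254948665990983 0.0 [ 0.3349 -0.3538 -0.4737]
lever_eye 0.97 [209.7 211.8] [0.4851 0.1456 0.    ]
lever_eye 0.17 [208.8 239.9] [0.4781 0.0954 0.    ]
lever 0.7 [209.4 238.7] [0.4794 0.0977 0.    ]
```

```bash
python3 -c "
from cell import ticket
print(ticket.sign_off())"
```

```text
the job is handed in; nothing more can be done
None
```

The job is handed in (no verdict shown): the lever lies on the open left slope with its eye touching the ledge, the left cap was pressed fully (9 N) and released, and the robot is clear; I saw no sign of the flap or other things being touched.

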